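Empty the hopper bin of hold-down weights, heft it, re-tip

ROBOT

A 6-joint arm with a two-finger parallel gripper is mounted at the origin on the work surface. World frame = base frame: x ahead of the robot, y to its left, z up, the work surface at z = 0. Lengths are in mm, angles in rad, forces in N, time in s.
With the tool pointing down it reaches from about 300 to 775 mm from the base axis. Payload 14.6 kg.
Tool frame: the origin (TCP) lies midway between the tips of the shut fingers; the grasp point (between the pads) lies 19 mm behind it; z points along the fingers, y is the line along which they close (so a half turn about z gives the same grasp; the last joint's range is limited). The gripper opens to 94 mm and grips with 3 to 60 N. Pads are 16 mm wide; open, the fingers measure 119 mm over their backs; the gripper's body (75 mm by 177 mm) begins 78 mm behind the grasp point.
Start: joints at [1.124, 0.3, 1.521, -0, 1.321, -0.067], TCP at [203.901, 510.797, 205.446] pointing down, gripper open.
Joint ranges: [-3.03, 3.03], [-0.79, 2.21], [0.23, 2.52], [-1.04, 4.18], [0, 3.07], [-2.55, 2.55]. Speed limits (rad/s): [2.22, 2.22, 2.57, 3.14, 3.14, 3.14].

INTERFACE

Orientations are given as [roll, pitch, yaw] about the fixed x, y, z axes, in that order (R = Rz(yaw) Ry(pitch) Rx(roll)).
In Python, from cell import manip, camera gives the robot as it stands.
- The arm moves only by the tool move_arm, never from a script. Its arguments are lists of equal length, an entry for each row: "dp": the shift along the world's x, y, z in mm, a list of three; "rotation": the turn, a rotation vector about the world's x, y, z in rad, a list of three; "hand": the opening, from 0 (shut) to 1 (fully open). A call has 1 to 10 rows; each row shifts and turns the commanded pose from where the row before left it; what a row does not reach is not made up. A row lasts 1/8 s, in which the tool goes at most 62.5 mm and 10.7 degrees, less where a joint would pass 70% of its speed; a pose out of reach is approached as far as the arm can. A call with a gripper value outside its range is refused whole. The fingers move at their own pace and stop on an object; "newtons" is the grip in N (left out, the last holds). Time passes only in rows, so rows that do not move let the fingers close. It gives the time, the measured TCP pose, the force, the opening and the grip force at its end, in the units of the state.
- manip.read_state(): the state, without advancing time (a new reading comes with each control period).
- camera(name): name is "scene" or "top" or "wrist"; returns a dict with "image" (400x640x3 uint8, red, green, blue), "fx", "fy", "cx", "cy" (pixels), "R" (3x3) and "t" (3): a world point X has camera coordinates R X + t; the wrist camera has in their place "mount" (4x4, takes a point from camera to tool coordinates, whose origin is the TCP and whose axes are the flange's). Camera axes: x right, y down, z forward; pixel columns grow to the right and rows downward; lengths in mm; the calibration is good to about 2 mm. A picture is of the moment at which its call begins: read the wrist's pose just before it. There is no depth.
- manip.sign_off(): hands the job in; it is judged then, once.
The state is a dict: "clock": time; "joints": joint angles; "qd": joint speeds; "effort": joint torques, N m; "eef_pos": TCP position; "eef_rot": TCP orientation; "wrist_force": force on the tool from outside, world axes, zero at the start; "moment": the same for the moment, N m; "finger_gap": finger opening in mm; "finger_force": force on a finger pad.
Only numpy, scipy, OpenCV 4.12 (cv2) and the standard library are available. Lean on these libraries where they do the work, as an engineer would, in place of code of your own. Each camera call takes 0.05 s, during which the arm holds its last target. There are 200 camera calls.

TASK

Take the covered hopper bin by its handle and tip the small steel weights in it out into the open steel tray; then hold the bin upright and still in the air for a second to feel by its weight whether any are left inside, and tip it again, rocking it, if so. When all the weights are in the tray, set the empty bin down upright on the blue mat beside the tray, without dropping it, and leave the tray and the other things on the mat where they are.

Things in the scene. Friction and masses are not known exactly. Their poses are not given: they have to be found in the camera images.
- bin_handle (a point): centre of the black grip bar on top of the hopper bin: 92 mm long (bin y), 14 mm thick (bin x), 22 mm high, on two legs at y = +-40 mm, with 22 mm of air between bar and cover. It lies 89 mm above the bin's underside and 10 mm behind the bin's middle (+x). Axes are the bin's: x from mouth to back, z up
- bin_mouth (a point): centre of the bin's only opening, 62 mm wide and full height, in the middle of its front: 58 mm before the bin's middle (-x), 28 mm above its underside. Flat front plates, 29 mm wide inside, flank it: tipped straight they can hold weights back, which come if the tipped bin is leaned steeply to each side. A ramp in the mouth, 14 mm deep, 5 mm high, keeps the load in when level
- bin: grey sheet-steel hopper bin, 116 (x) x 126 (y) x 56 mm high, 3 mm walls, with a fixed cover that hides its load. Origin: centre of its underside, x from mouth to back. It weighs 0.40 kg empty. In it lie a few loose steel cylinders, the hold-down weights, 20 mm across, 40 mm long, 99 g each; how many is not told and they are not tracked
- tray: open rectangular steel tray, loose, 180 mm (its x) x 240 mm (its y) x 50 mm high, walls and floor 3 mm, 0.45 kg; origin at the centre of its underside, standing on the mat, z up
- mat: fixed blue work mat on the bench, 560 mm (x) x 960 mm (y), 3 mm thick; origin at the centre of its underside on the bench top; the bin, the tray and the bystanders stand on it
- phone: bystander: black phone lying flat, 148 x 72 x 8 mm; origin at the centre of its underside
- screwdriver: bystander: black-handled screwdriver lying flat, 170 mm long; origin under its middle
- jar: bystander: amber glass jar with a black cap, 52 mm across, 70 mm high; origin at the centre of its underside
There are look-alikes about, which are no part of the job. What is meant by the bin is not orange, and is the smaller of those in its own colour.

How it is judged:
By the outcome, as a careful person would: the job done as asked, in the order asked, and still so for the second after the job is handed in, with the robot touching nothing.
It also fails if it takes over 72 s, if anything falls off the work surface, if the arm or the gripper's body presses on something with over 40 N, if the wrist force passes 120 N, or if a joint passes its speed limit or range.

## Working session

There is one attempt and no reset: what is moved stays moved. The work goes in short steps, Python scripts to look and compute and a tool call to move; the robot and the scene stay as the last step left them, time stands still between calls to the robot, and variables do not carry over. Pictures are saved under pics/ and viewed, at most 10 in all, crops included, and the job is handed in when it is done.

Besides the shell and the picture viewer there is one more tool, called after "Call:" as name(argument=value, ...) on one line, values as JSON. move_arm: Moves the arm, as the interface text tells. Its arguments: {"type":"object","properties":{"dp":{"type":"array","items":{"type":"array","items":{"type":"number"}}},"rotation":{"type":"array","items":{"type":"array","items":{"type":"number"}}},"hand":{"type":"array","items":{"type":"number"}},"newtons":{"type":"number"}},"required":["dp","rotation","hand"]}

```bash
mkdir -p pics && cat > h.py <<'E'
import numpy as np, cv2
from cell import manip, camera
def save(c,n,crop=None,s=1):
    im=c["image"][:,:,::-1]
    if crop: im=im[crop[1]:crop[3],crop[0]:crop[2]]
    if s!=1: im=cv2.resize(im,None,fx=s,fy=s,interpolation=cv2.INTER_CUBIC)
    cv2.imwrite("pics/"+n,im)
def ray(c,u,v,z):
    R=np.array(c["R"]);t=np.array(c["t"]);o=-R.T@t
    d=R.T@np.array([(u-c["cx"])/c["fx"],(v-c["cy"])/c["fy"],1])
    return o+d*(z-o[2])/d[2]
def proj(c,X):
    p=np.array(c["R"])@np.array(X)+np.array(c["t"]);return c["fx"]*p[0]/p[2]+c["cx"],c["fy"]*p[1]/p[2]+c["cy"]
E
python3 - <<'E'
from h import *
import pickle
d={n:camera(n) for n in("top","scene")}
pickle.dump(d,open("c0.pkl","wb"))
for n in d: save(d[n],n+"0.png")
for n in d: print(n,-np.array(d[n]["R"]).T@np.array(d[n]["t"]),d[n]["fx"])
print(manip.read_state())
E
```

```text
top [ 357.31196008 -189.04864176 1235.53586711] 414.20410405759736
scene [ 1471.87235865 -1006.09790302   948.21167931] 504.416205647899
{'clock': 0.1, 'joints': array([ 1.12438782e+00,  3.00428094e-01,  1.52155584e+00,  1.37211802e-05,
        1.32072712e+00, -6.65912703e-02]), 'qd': array([-0.0005912 , -0.00165428, -0.00182964, -0.00150854,  0.00128326,
        0.00061298]), 'effort': array([-1.88293166e-04, -5.32648873e+01, -3.53279865e+01,  7.09624845e-02,
        2.36188306e-02, -1.20419284e-05]), 'eef_pos': array([203.79578105, 510.57077227, 204.92060813]), 'eef_rot': array([-3.14047762e+00, -8.76813917e-05,  2.76177197e+00]), 'wrist_force': array([-0.84702724,  0.26447813,  0.49759479]), 'moment': array([ 0.01555123, -0.0089706 , -0.03019201]), 'finger_force': 0.0, 'finger_gap': 94.11408696380609}
```

View pics/top0.png

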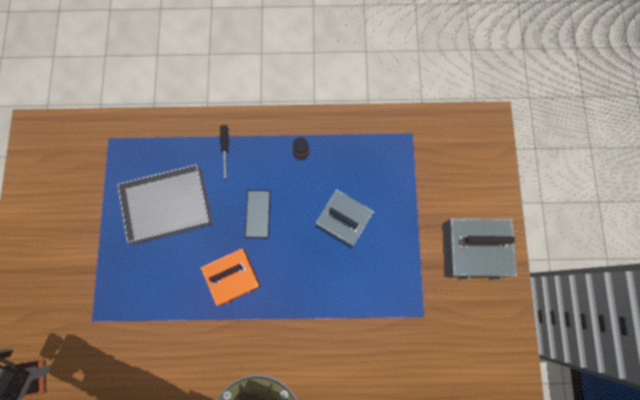

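View pics/scene0.png

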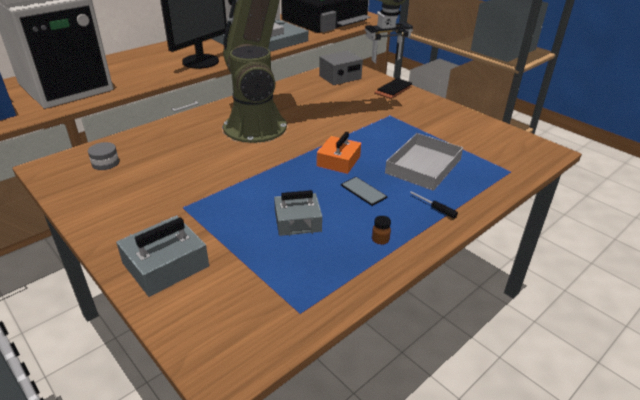

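Candidates for the bin in the top view are the orange one (229,277), the small grey one on the mat (345,218) and the larger grey one off the mat (482,247). I choose the small grey one: it isn't orange and is the smaller of the two greys. Next I check it in one close crop and measure.

```bash
python3 - <<'E'
from h import *
import pickle
d=pickle.load(open("c0.pkl","rb"));c=d["top"];s=d["scene"]
a=cv2.resize(c["image"][180:260,300:390],(450,400),interpolation=cv2.INTER_CUBIC)
b=cv2.resize(s["image"][180:245,265:335],(340,400)[0:2],interpolation=cv2.INTER_CUBIC)
cv2.imwrite("pics/crop1.png",np.hstack([a,b])[:,:,::-1])
im=c["image"];hsv=cv2.cvtColor(im,cv2.COLOR_RGB2HSV)
blue=cv2.inRange(hsv,(95,150,60),(125,255,255))
nb=cv2.bitwise_not(blue)
for name,(x0,y0,x1,y1),z in[("bin",(305,180,385,255),59),("tray",(108,155,225,252),53),("orange",(195,240,265,310),59),("jar",(285,136,315,165),70),("phone",(240,180,280,245),11)]:
    m=np.zeros_like(nb);m[y0:y1,x0:x1]=nb[y0:y1,x0:x1]
    cs,_=cv2.findContours(m,cv2.RETR_EXTERNAL,cv2.CHAIN_APPROX_NONE);k=max(cs,key=cv2.contourArea)
    bx=cv2.boxPoints(cv2.minAreaRect(k));P=np.array([ray(c,u,v,z)[:2] for u,v in bx])
    print(name,bx.round(0).tolist(),"c",P.mean(0).round(1),"edges",[(round(float(np.linalg.norm(e))),round(float(np.degrees(np.arctan2(e[1],e[0]))),1)) for e in np.diff(P,axis=0)[:2]])
# handle: dark pixels inside bin
m=np.zeros_like(nb);m[195:242,322:368]=(hsv[195:242,322:368,2]<70)*255
cs,_=cv2.findContours(m,cv2.RETR_EXTERNAL,cv2.CHAIN_APPROX_NONE);k=max(cs,key=cv2.contourArea)
bx=cv2.boxPoints(cv2.minAreaRect(k));P=np.array([ray(c,u,v,103)[:2] for u,v in bx]);print("handle",bx.tolist(),P.round(0).tolist(),P.mean(0))
cs,_=cv2.findContours(blue,cv2.RETR_EXTERNAL,cv2.CHAIN_APPROX_NONE);k=max(cs,key=cv2.contourArea)
bx=cv2.boxPoints(cv2.minAreaRect(k));print("mat",[ray(c,u,v,3)[:2].round(0).tolist() for u,v in bx])
E
```

```text
bin [[313.0, 224.0], [336.0, 186.0], [376.0, 210.0], [352.0, 249.0]] c [ 561.4 -254.6] edges [(132, -31.8), (135, -123.2)]
tray [[108.0, 155.0], [214.0, 155.0], [214.0, 245.0], [108.0, 245.0]] c [624.7 280.1] edges [(318, -91.0), (270, -178.0)]
orange [[195.0, 240.0], [264.0, 240.0], [264.0, 309.0], [195.0, 309.0]] c [404.4  71.5] edges [(197, -90.9), (192, -179.3)]
jar [[285.0, 136.0], [314.0, 136.0], [314.0, 160.0], [285.0, 160.0]] c [ 769.  -127.9] edges [(86, -91.0), (74, 179.3)]
phone [[242.0, 238.0], [244.0, 189.0], [271.0, 190.0], [269.0, 239.0]] c [584.6   6.1] edges [(150, -1.1), (82, -93.4)]
handle [[329.9230651855469, 212.61537170410156], [331.4615173339844, 210.3076934814453], [354.9999694824219, 226.00001525878906], [353.4615173339844, 228.3076934814453]] [[567.0, -213.0], [574.0, -218.0], [529.0, -282.0], [522.0, -277.0]] [ 547.89765768 -247.53300501]
mat [[833.0, 530.0], [829.0, -499.0], [281.0, -472.0], [282.0, 473.0]]
```

View pics/crop1.png

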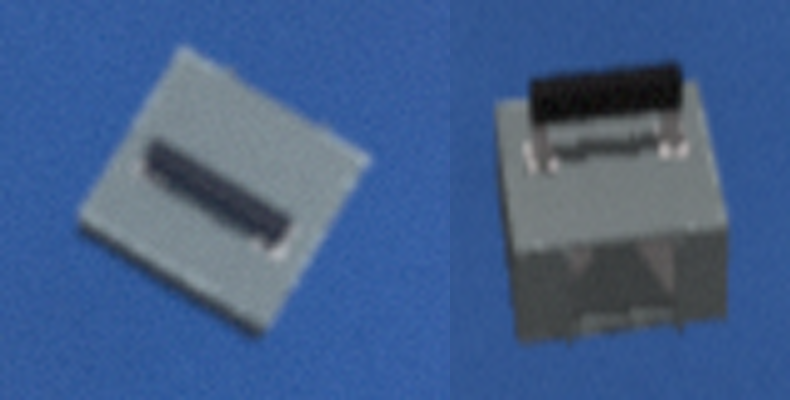

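The crop confirms the small grey bin. Its mouth is on the edge at upper right in the top view (crop 190,50 to 370,160), facing away from the robot, at a bin yaw of about 148°. The handle bar runs (150,150)–(285,230) in the crop. I now move above it.

Call:
move_arm(dp=[[25, -54, 0], [25, -54, 0], [25, -54, 0], [25, -54, 0], [25, -54, 0], [25, -54, 0], [25, -54, 0], [25, -54, 0], [25, -54, 0], [25, -54, 0]], rotation=[[0, 0, -0.125], [0, 0, -0.125], [0, 0, -0.125], [0, 0, -0.125], [0, 0, -0.125], [0, 0, -0.125], [0, 0, -0.125], [0, 0, -0.125], [0, 0, -0.125], [0, 0, -0.125]], hand=[1, 1, 1, 1, 1, 1, 1, 1, 1, 1], newtons=60)

```text
clock: 1.35
eef_pos: [454.3, -31.2, 205.4]
eef_rot: [3.141, -0.0, 1.507]
wrist_force: [0.3, 0.2, -0.1]
finger_gap: 94.1
finger_force: 0.0
```

Call:
move_arm(dp=[[24, -54, 0], [24, -54, 0], [24, -54, 0], [22, -54, 0], [0, 0, 0], [0, 0, 0]], rotation=[[0, 0, -0.125], [0, 0, -0.125], [0, 0, -0.125], [0, 0, -0.125], [0, 0, 0], [0, 0, 0]], hand=[1, 1, 1, 1, 1, 1])

```text
clock: 2.1
eef_pos: [547.6, -244.7, 204.9]
eef_rot: [-3.14, -0.0, 1.013]
wrist_force: [0.4, 1.0, -0.5]
finger_gap: 93.9
finger_force: 0.0
```

```bash
python3 - <<'E'
from h import *
import pickle
s=manip.read_state();w=camera("wrist");pickle.dump((s,w),open("w1.pkl","wb"))
save(w,"w1.png")
print(s["eef_pos"],s["eef_rot"],s["joints"],s["wrist_force"]);print(np.round(w["mount"],3),w["fx"],w["cx"],w["cy"])
d=pickle.load(open("c0.pkl","rb"));c=d["top"]
hsv=cv2.cvtColor(c["image"],cv2.COLOR_RGB2HSV)
m=np.zeros(hsv.shape[:2],np.uint8);m[158:250,112:220]=cv2.inRange(hsv,(0,0,0),(179,120,255))[158:250,112:220]
cs,_=cv2.findContours(m,cv2.RETR_EXTERNAL,cv2.CHAIN_APPROX_NONE);k=max(cs,key=cv2.contourArea)
bx=cv2.boxPoints(cv2.minAreaRect(k));P=np.array([ray(c,u,v,53)[:2] for u,v in bx]);print("tray",bx.round(),P.round(),P.mean(0),[np.linalg.norm(P[i]-P[i-1]).round() for i in(1,2)])
E
```

```text
[ 547.59305714 -244.74834549  204.92419626] [-3.14045122e+00 -2.41367071e-05  1.01255964e+00] [-4.81425886e-01  4.12694826e-01  1.37029099e+00  1.14187670e-04
  1.35974306e+00  7.67867986e-02] [ 0.38429251  0.97130323 -0.51959831]
[[ 0.00000e+00 -9.73000e-01 -2.31000e-01  6.58730e+01]
 [ 1.00000e+00  1.00000e-03 -1.00000e-03  1.43000e-01]
 [ 1.00000e-03 -2.31000e-01  9.73000e-01 -1.79234e+02]
 [ 0.00000e+00  0.00000e+00  0.00000e+00  1.00000e+00]] 278.0312018739677 321.6874535187483 195.40294326753053
tray [[111. 184.]
 [199. 162.]
 [215. 224.]
 [127. 246.]] [[673. 430.]
 [737. 172.]
 [547. 119.]
 [487. 370.]] [611.36959141 272.68784847] [np.float64(266.0), np.float64(197.0)]
```

View pics/w1.png

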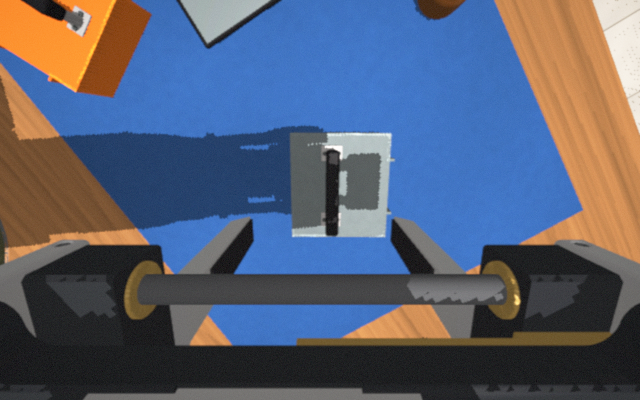

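The wrist view shows the bar from (333,150) to (332,235), with the mouth side to the right at about column 390. I compute the offset.

```bash
cat >> h.py <<'E'
from scipy.spatial.transform import Rotation as Ro
def wray(s,w,u,v,z):
    T=np.eye(4);T[:3,:3]=Ro.from_euler("xyz",s["eef_rot"]).as_matrix();T[:3,3]=s["eef_pos"]
    M=T@np.array(w["mount"]);o=M[:3,3];d=M[:3,:3]@np.array([(u-w["cx"])/w["fx"],(v-w["cy"])/w["fy"],1])
    return o+d*(z-o[2])/d[2]
E
python3 - <<'E'
from h import *
import pickle
s,w=pickle.load(open("w1.pkl","rb"))
v=w["image"].max(2);m=np.zeros_like(v);m[140:245,318:345]=(v[140:245,318:345]<45)*255
cs,_=cv2.findContours(m,cv2.RETR_EXTERNAL,cv2.CHAIN_APPROX_NONE);k=max(cs,key=cv2.contourArea)
bx=cv2.boxPoints(cv2.minAreaRect(k));P=np.array([wray(s,w,u,q,103) for u,q in bx]);c=P.mean(0)
print(bx.round(1).tolist(),c,[(np.linalg.norm(P[i]-P[i-1]),np.degrees(np.arctan2(*(P[i]-P[i-1])[1::-1]))) for i in(1,2)])
C=np.array([wray(s,w,u,q,59) for u,q in((291,133),(391,133),(389,237),(291,237))]);print(C.round(1).tolist(),C.mean(0))
print(c-s["eef_pos"])
E
```

```text
[[324.79998779296875, 234.0], [326.0, 150.89999389648438], [338.29998779296875, 151.10000610351562], [337.0, 234.1999969482422]] [ 556.38910287 -249.41702523  103.        ] [(np.float64(88.43039411680127), np.float64(57.368176026898276)), (np.float64(12.287321261719367), np.float64(-32.811605126022656))]
[[550.3, -173.5, 59.0], [647.1, -233.9, 59.0], [584.3, -343.6, 59.0], [480.6, -279.1, 59.0]] [ 565.59860246 -257.5160113    59.        ]
[   8.79604573   -4.66867973 -101.92419626]
```

Call:
move_arm(dp=[[9, -5.5, -30], [0, 0, -40], [0, 0, -40], [0, 0, -22], [0, 0, 0], [0, 0, 0], [0, 0, 0], [0, 0, 0], [0, 0, 0], [0, 0, 0]], rotation=[[0, 0, 0], [0, 0, 0], [0, 0, 0], [0, 0, 0], [0, 0, 0], [0, 0, 0], [0, 0, 0], [0, 0, 0], [0, 0, 0], [0, 0, 0]], hand=[1, 1, 1, 1, 1, 0, 0, 0, 0, 0], newtons=60)

```text
clock: 3.4
eef_pos: [556.9, -250.7, 73.5]
eef_rot: [3.142, -0.0, 1.012]
wrist_force: [-0.1, 0.0, -0.8]
finger_gap: 47.3
finger_force: 0.0
```

```bash
python3 - <<'E'
from h import *
s=manip.read_state();print({k:np.round(s[k],3).tolist() for k in("clock","eef_pos","eef_rot","joints","wrist_force","moment","finger_gap","finger_force")})
E
```

```text
{'clock': 3.4, 'eef_pos': [556.912, -250.732, 73.526], 'eef_rot': [3.142, -0.0, 1.012], 'joints': [-0.483, 0.564, 1.467, 0.0, 1.11, 0.076], 'wrist_force': [-0.109, 0.036, -0.832], 'moment': [-0.058, 0.085, 0.006], 'finger_gap': 47.337, 'finger_force': 0.0}
```

Call:
move_arm(dp=[[0, 0, 0], [0, 0, 0], [0, 0, 0], [0, 0, 0], [0, 0, 0], [0, 0, 0]], rotation=[[0, 0, 0], [0, 0, 0], [0, 0, 0], [0, 0, 0], [0, 0, 0], [0, 0, 0]], hand=[0, 0, 0, 0, 0, 0])

```text
clock: 4.15
eef_pos: [556.9, -250.7, 73.4]
eef_rot: [-3.141, 0.0, 1.012]
wrist_force: [-0.2, 1.3, -0.1]
finger_gap: 13.4
finger_force: 60.0
```

Call:
move_arm(dp=[[0, 0, 10], [0, 0, 30], [0, 0, 40], [0, 0, 40], [0, 0, 40], [0, 0, 20], [0, 0, 0], [0, 0, 0], [0, 0, 0]], rotation=[[0, 0, 0], [0, 0, 0], [0, 0, 0], [0, 0, 0], [0, 0, 0], [0, 0, 0], [0, 0, 0], [0, 0, 0], [0, 0, 0]], hand=[0, 0, 0, 0, 0, 0, 0, 0, 0])

```text
clock: 5.28
eef_pos: [556.6, -250.6, 252.1]
eef_rot: [-3.139, 0.0, 1.012]
wrist_force: [1.2, 0.3, -7.1]
finger_gap: 13.6
finger_force: 60.0
```

```bash
python3 - <<'E'
from h import *
import pickle
F=[]
for i in range(6):
    w=camera("wrist");s=manip.read_state();F.append(np.r_[s["wrist_force"],s["moment"]])
print(np.mean(F,0).round(3),np.std(F,0).round(2))
print({k:np.round(s[k],3).tolist() for k in("clock","eef_pos","eef_rot","joints","finger_gap","finger_force")})
# tray, better: floor-brightness & top edges via grey mask (low saturation, not blue)
c=pickle.load(open("c0.pkl","rb"))["top"];hsv=cv2.cvtColor(c["image"],cv2.COLOR_RGB2HSV)
m=np.zeros(hsv.shape[:2],np.uint8);m[155:250,105:225]=cv2.inRange(hsv,(0,0,100),(179,60,255))[155:250,105:225]
k=max(cv2.findContours(m,0,1)[0],key=cv2.contourArea);bx=cv2.boxPoints(cv2.minAreaRect(k))
for z in(6,53):
  P=np.array([ray(c,u,v,z)[:2] for u,v in bx]);print(z,bx.round().tolist(),P.round().tolist(),P.mean(0),[np.linalg.norm(P[i]-P[i-1]).round() for i in(1,2)])
E
```

```text
[-1.060e-01 -1.630e-01 -7.779e+00 -5.800e-02  1.260e-01 -3.000e-03] [0.43 0.26 0.39 0.03 0.04 0.02]
{'clock': 5.575, 'eef_pos': [556.878, -250.695, 253.244], 'eef_rot': [-3.141, 0.0, 1.012], 'joints': [-0.483, 0.409, 1.264, -0.0, 1.468, 0.076], 'finger_gap': 13.981, 'finger_force': 59.995}
6 [[113.0, 185.0], [197.0, 163.0], [212.0, 222.0], [127.0, 243.0]] [[683.0, 450.0], [747.0, 192.0], [562.0, 140.0], [502.0, 391.0]] [623.41637376 293.57710891] [np.float64(266.0), np.float64(192.0)]
53 [[113.0, 185.0], [197.0, 163.0], [212.0, 222.0], [127.0, 243.0]] [[671.0, 426.0], [732.0, 178.0], [554.0, 128.0], [496.0, 369.0]] [613.24431797 275.12835041] [np.float64(255.0), np.float64(185.0)]
```

Lifted. The force reads about 7.8 N, which is 3.9 N of bin plus about 4 weights. I carry it over the tray with the mouth turned to -y.

Call:
move_arm(dp=[[1, 10, 0], [2, 20, 0], [3, 30, 0], [4, 40, 0], [5, 50, 0], [5, 55, 0], [5, 55, 0], [5, 55, 0], [5, 55, 0], [5, 55, 0]], rotation=[[0, 0, -0.03], [0, 0, -0.06], [0, 0, -0.08], [0, 0, -0.08], [0, 0, -0.08], [0, 0, -0.08], [0, 0, -0.08], [0, 0, -0.08], [0, 0, -0.08], [0, 0, -0.08]], hand=[0, 0, 0, 0, 0, 0, 0, 0, 0, 0])

```text
clock: 6.82
eef_pos: [596.9, 176.1, 253.6]
eef_rot: [3.142, -0.0, 0.279]
wrist_force: [0.7, -0.1, -7.1]
finger_gap: 13.4
finger_force: 60.0
```

Call:
move_arm(dp=[[5, 55, 0], [5, 50, 0], [4, 40, -10], [2, 25, -20], [1, 12, -30], [0, 5, -30], [0, 0, -14], [0, 0, 0], [0, 0, 0]], rotation=[[0, 0, -0.08], [0, 0, -0.08], [0, 0, -0.07], [0, 0, -0.04], [0, 0, -0.012], [0, 0, 0], [0, 0, 0], [0, 0, 0], [0, 0, 0]], hand=[0, 0, 0, 0, 0, 0, 0, 0, 0])

```text
clock: 7.95
eef_pos: [614.5, 361.3, 151.2]
eef_rot: [-3.14, -0.002, -0.001]
wrist_force: [-0.5, -0.3, -6.9]
finger_gap: 13.8
finger_force: 60.0
```

```bash
python3 - <<'E'
from h import *
t=camera("top");c=camera("scene");s=manip.read_state()
a=cv2.resize(t["image"][120:280,80:280],(500,400));b=cv2.resize(c["image"][70:230,340:500],(300,400)[:2])
cv2.imwrite("pics/over.png",np.hstack([a,b])[:,:,::-1])
print({k:np.round(s[k],3).tolist() for k in("clock","eef_pos","eef_rot","joints","wrist_force","finger_gap")})
# tip table: TCP relative to mouth, m=-y
m=np.array([0,-1,0.]);z=np.array([0,0,1.]);p=None
for th in range(0,131,10):
    a=np.radians(th);mm=np.cos(a)*m-np.sin(a)*z;d=-np.cos(a)*z-np.sin(a)*m
    tcp=np.array([614,293,107])-68*mm-61*d+19*d
    print(th,tcp.round(),None if p is None else (tcp-p).round(1));p=tcp
E
```

```text
{'clock': 8.05, 'eef_pos': [614.432, 361.313, 151.106], 'eef_rot': [-3.141, -0.002, -0.0], 'joints': [0.48, 0.715, 1.034, 0.0, 1.39, 2.051], 'wrist_force': [0.675, -0.401, -7.423], 'finger_gap': 13.564}
0 [614. 361. 149.] None
10 [614. 353. 160.] [ 0.  -8.3 11.2]
20 [614. 343. 170.] [  0.  -10.1   9.6]
30 [614. 331. 177.] [  0.  -11.6   7.6]
40 [614. 318. 183.] [  0.  -12.8   5.5]
50 [614. 305. 186.] [  0.  -13.6   3.2]
60 [614. 291. 187.] [  0.  -13.9   0.8]
70 [614. 277. 185.] [  0.  -13.8  -1.6]
80 [614. 263. 181.] [  0.  -13.3  -4. ]
90 [614. 251. 175.] [  0.  -12.4  -6.3]
100 [614. 240. 167.] [  0.  -11.2  -8.3]
110 [614. 230. 157.] [  0.   -9.6 -10.1]
120 [614. 223. 145.] [  0.   -7.6 -11.6]
130 [614. 217. 132.] [  0.   -5.5 -12.8]
```

View pics/over.png

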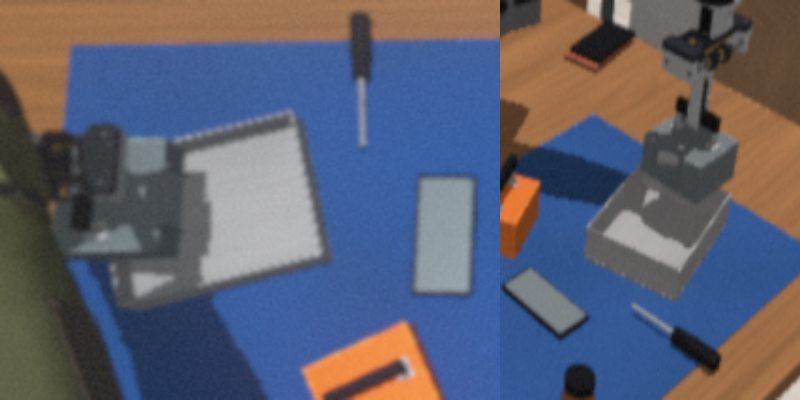

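The mouth is over the tray, left of its centre, and the load is still in. Now I tip slowly about the mouth.

Call:
move_arm(dp=[[0, -4, 5.5], [0, -4.3, 5.5], [0, -5, 5], [0, -5.1, 4.6], [0, -5.6, 4], [0, -6, 3.6], [0, -6.3, 3], [0, -6.5, 2.5], [0, -6.8, 1.8], [0, -6.8, 1.4]], rotation=[[0.0873, 0, 0], [0.0873, 0, 0], [0.0873, 0, 0], [0.0873, 0, 0], [0.0873, 0, 0], [0.0873, 0, 0], [0.0873, 0, 0], [0.0873, 0, 0], [0.0873, 0, 0], [0.0873, 0, 0]], hand=[0, 0, 0, 0, 0, 0, 0, 0, 0, 0])

```text
clock: 9.3
eef_pos: [614.4, 304.3, 187.7]
eef_rot: [-2.267, -0.003, -0.0]
wrist_force: [0.5, -0.3, -6.7]
finger_gap: 13.6
finger_force: 60.0
```

```bash
python3 - <<'E'
from h import *
s=manip.read_state()
print({k:np.round(s[k],3).tolist() for k in("clock","eef_pos","eef_rot","joints","wrist_force","finger_gap")})
E
```

```text
{'clock': 9.3, 'eef_pos': [614.363, 304.258, 187.667], 'eef_rot': [-2.267, -0.003, -0.0], 'joints': [0.097, 0.566, 1.421, 0.942, 1.236, 1.297], 'wrist_force': [0.48, -0.305, -6.738], 'finger_gap': 13.603}
```

Joints are well within range (j4 0.94, j6 1.30). I carry on to 90° and past it.

Call:
move_arm(dp=[[0, -7, 0.6], [0, -7, 0.2], [0, -7, -0.5], [0, -6.8, -1], [0, -6.7, -1.7], [0, -6.6, -2.3], [0, -6.3, -2.9], [0, -6.1, -3.4], [0, -5.7, -3], [0, -5.5, -3]], rotation=[[0.0873, 0, 0], [0.0873, 0, 0], [0.0873, 0, 0], [0.0873, 0, 0], [0.0873, 0, 0], [0.0873, 0, 0], [0.0873, 0, 0], [0.0873, 0, 0], [0.0873, 0, 0], [0.0873, 0, 0]], hand=[0, 0, 0, 0, 0, 0, 0, 0, 0, 0])

```text
clock: 10.55
eef_pos: [614.6, 239.6, 170.6]
eef_rot: [-1.394, -0.004, -0.0]
wrist_force: [0.4, -0.1, -3.7]
finger_gap: 13.7
finger_force: 60.0
```

```bash
python3 - <<'E'
from h import *
F=[]
for i in range(4):
    c=camera("scene");s=manip.read_state();F.append(s["wrist_force"])
print({k:np.round(s[k],3).tolist() for k in("clock","eef_pos","eef_rot","joints","finger_gap")},np.mean(F,0))
t=camera("top")
a=cv2.resize(t["image"][140:260,80:240],(533,400));b=cv2.resize(c["image"][90:220,370:480],(266,400))
cv2.imwrite("pics/tip1.png",np.hstack([a,b])[:,:,::-1])
E
```

```text
{'clock': 10.75, 'eef_pos': [614.376, 240.241, 169.992], 'eef_rot': [-1.398, -0.002, 0.0], 'joints': [-0.102, 0.921, 1.468, 1.615, 1.766, 0.765], 'finger_gap': 13.55} [ 0.14453569 -0.12152668 -4.21368771]
```

View pics/tip1.png

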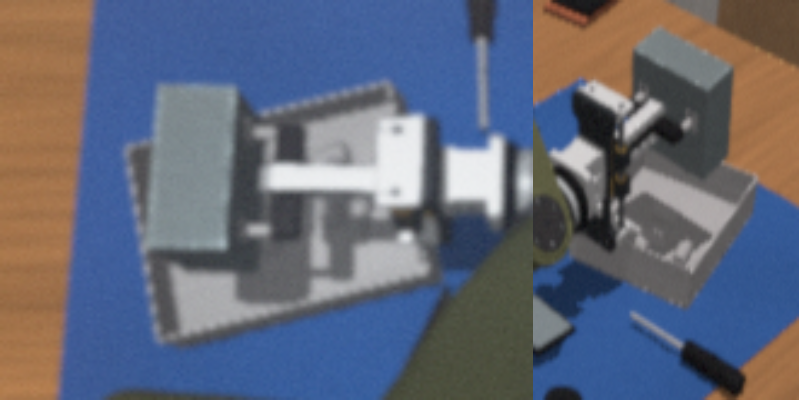

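The tray shows several weights under the bin and the tipped bin reads about 4.2 N, so it is nearly or fully empty. I lean it to each side to clear the front corners anyway.

Call:
move_arm(dp=[[12, 0, 0], [12, 0, 0], [11, 0, 0], [10, 0, 0], [8, 0, 0], [0, 0, 0], [0, 0, 0], [0, 0, 0], [-8, 0, 0], [-10, 0, 0]], rotation=[[0, 0.177, 0.031], [0, 0.177, 0.031], [0, 0.177, 0.031], [0, 0.177, 0.031], [0, 0.177, 0.031], [0, 0, 0], [0, 0, 0], [0, 0, 0], [0, -0.177, -0.031], [0, -0.177, -0.031]], hand=[0, 0, 0, 0, 0, 0, 0, 0, 0, 0])

```text
clock: 12.05
eef_pos: [648.6, 240.2, 169.4]
eef_rot: [-1.369, 0.523, 0.101]
wrist_force: [-0.1, -0.1, -4.2]
finger_gap: 13.5
finger_force: 60.0
```

Call:
move_arm(dp=[[-11, 0, 0], [-12, 0, 0], [-12, 0, 0], [-12, 0, 0], [-12, 0, 0], [-11, 0, 0], [-10, 0, 0], [-8, 0, 0], [0, 0, 0], [0, 0, 0]], rotation=[[0, -0.177, -0.031], [0, -0.177, -0.031], [0, -0.177, -0.031], [0, -0.177, -0.031], [0, -0.177, -0.031], [0, -0.177, -0.031], [0, -0.177, -0.031], [0, -0.177, -0.031], [0, 0, 0], [0, 0, 0]], hand=[0, 0, 0, 0, 0, 0, 0, 0, 0, 0])

```text
clock: 13.3
eef_pos: [561.2, 240.2, 169.5]
eef_rot: [-1.296, -0.877, -0.212]
wrist_force: [-0.6, 0.3, -4.1]
finger_gap: 13.8
finger_force: 60.0
```

Call:
move_arm(dp=[[0, 0, 0], [8, 0, 0], [10, 0, 0], [11, 0, 0], [12, 0, 0], [12, 0, 0], [0, 0, 0]], rotation=[[0, 0, 0], [0, 0.177, 0.031], [0, 0.177, 0.031], [0, 0.177, 0.031], [0, 0.177, 0.031], [0, 0.177, 0.031], [0, 0, 0]], hand=[0, 0, 0, 0, 0, 0, 0])

```text
clock: 14.18
eef_pos: [614.1, 240.2, 169.2]
eef_rot: [-1.396, -0.0, 0.0]
wrist_force: [-0.3, 1.1, -3.9]
finger_gap: 13.6
finger_force: 60.0
```

```bash
python3 - <<'E'
from h import *
F=[]
for i in range(4):
    c=camera("scene");s=manip.read_state();F.append(s["wrist_force"])
print({k:np.round(s[k],3).tolist() for k in("clock","eef_pos","eef_rot","joints","finger_gap")},np.mean(F,0))
E
```

```text
{'clock': 14.375, 'eef_pos': [613.553, 240.228, 169.232], 'eef_rot': [-1.396, -0.002, -0.0], 'joints': [-0.102, 0.922, 1.47, 1.617, 1.768, 0.761], 'finger_gap': 13.238} [-0.29837707 -0.10790587 -3.61598793]
```

Now I return it upright, lifting a little.

Call:
move_arm(dp=[[0, 11, 12], [0, 12, 10], [0, 13.5, 8], [0, 14, 6], [0, 14, 4], [0, 13.5, 4], [0, 13, 2], [0, 11.5, 0], [0, 10, 0], [0, 8.5, 0]], rotation=[[-0.1745, 0, 0], [-0.1745, 0, 0], [-0.1745, 0, 0], [-0.1745, 0, 0], [-0.1745, 0, 0], [-0.1745, 0, 0], [-0.1745, 0, 0], [-0.1745, 0, 0], [-0.1745, 0, 0], [-0.1745, 0, 0]], hand=[0, 0, 0, 0, 0, 0, 0, 0, 0, 0])

```text
clock: 15.62
eef_pos: [613.3, 361.3, 216.1]
eef_rot: [3.137, -0.0, 0.001]
wrist_force: [0.3, -1.0, -5.0]
finger_gap: 13.2
finger_force: 60.0
```

Call:
move_arm(dp=[[0, 0, 0], [0, 0, 0], [0, 0, 0], [0, 0, 0]], rotation=[[0, 0, 0], [0, 0, 0], [0, 0, 0], [0, 0, 0]], hand=[0, 0, 0, 0])

```text
clock: 16.12
eef_pos: [614.1, 360.3, 215.6]
eef_rot: [-3.14, 0.0, -0.001]
wrist_force: [-0.0, -0.1, -4.5]
finger_gap: 13.5
finger_force: 60.0
```

```bash
python3 - <<'E'
from h import *
F=[]
for i in range(22):
    c=camera("top" if i%2 else "scene");s=manip.read_state();F.append(s["wrist_force"])
    if i%2==0: sc=c
print({k:np.round(s[k],3).tolist() for k in("clock","eef_pos","eef_rot","joints","finger_gap")},np.mean(F,0),np.std(F,0)/22**.5)
a=cv2.resize(c["image"][140:260,80:240],(533,400));b=cv2.resize(sc["image"][90:220,370:480],(266,400))
cv2.imwrite("pics/up1.png",np.hstack([a,b])[:,:,::-1])
E
```

```text
{'clock': 17.225, 'eef_pos': [613.884, 361.193, 215.332], 'eef_rot': [-3.141, 0.0, -0.0], 'joints': [0.48, 0.68, 0.946, 0.001, 1.516, 2.051], 'finger_gap': 13.653} [ 0.12554131  0.08056203 -3.8416617 ] [0.09284066 0.08563566 0.07505216]
```

View pics/up1.png

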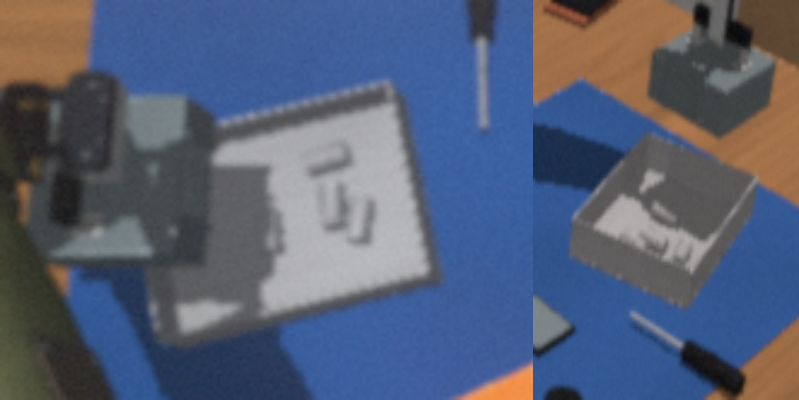

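Held upright for 1.5 s it reads 3.84 ± 0.08 N, so the bin is empty (0.40 kg is 3.92 N). In the picture the weights lie in the tray at (328,158), (333,205) and (360,220), with another at the shadow edge (275,230). I set the bin down on the free mat nearer the robot, beside the tray.

Call:
move_arm(dp=[[-15, -4, 0], [-30, -9, 0], [-40, -12, 0], [-45, -13, 0], [-45, -13, 0], [-35, -11, 0], [-18, -5, -10], [-6, -2, -20], [0, 0, -30], [0, 0, -30]], rotation=[[0, 0, 0.035], [0, 0, 0.035], [0, 0, 0.035], [0, 0, 0.035], [0, 0, 0.035], [0, 0, 0.035], [0, 0, 0.035], [0, 0, 0], [0, 0, 0], [0, 0, 0]], hand=[0, 0, 0, 0, 0, 0, 0, 0, 0, 0])

```text
clock: 18.48
eef_pos: [380.0, 292.3, 125.0]
eef_rot: [-3.14, -0.001, 0.245]
wrist_force: [1.2, 0.7, -3.5]
finger_gap: 13.9
finger_force: 60.0
```

Call:
move_arm(dp=[[0, 0, -22], [0, 0, -14], [0, 0, -6], [0, 0, -3], [0, 0, 0], [0, 0, 0], [0, 0, 0]], rotation=[[0, 0, 0], [0, 0, 0], [0, 0, 0], [0, 0, 0], [0, 0, 0], [0, 0, 0], [0, 0, 0]], hand=[0, 0, 0, 0, 0, 0, 0])

```text
clock: 19.35
eef_pos: [380.0, 292.3, 80.7]
eef_rot: [-3.14, -0.001, 0.245]
wrist_force: [-0.9, 0.9, -4.0]
finger_gap: 13.6
finger_force: 60.0
```

```bash
python3 - <<'E'
from h import *
F=[]
for i in range(3):
    c=camera("scene");s=manip.read_state();F.append(s["wrist_force"])
print({k:np.round(s[k],3).tolist() for k in("clock","eef_pos","eef_rot","joints","finger_gap")},np.mean(F,0))
t=camera("top")
a=cv2.resize(t["image"][140:320,80:280],(444,400));b=cv2.resize(c["image"][70:230,320:480],(356,400))
cv2.imwrite("pics/place.png",np.hstack([a,b])[:,:,::-1])
E
```

```text
{'clock': 19.5, 'eef_pos': [379.947, 292.212, 80.455], 'eef_rot': [-3.141, -0.0, 0.245], 'joints': [0.579, 0.295, 1.847, 0.001, 1.0, 1.904], 'finger_gap': 13.547} [-0.09263274  0.31631202 -4.4455092 ]
```

View pics/place.png

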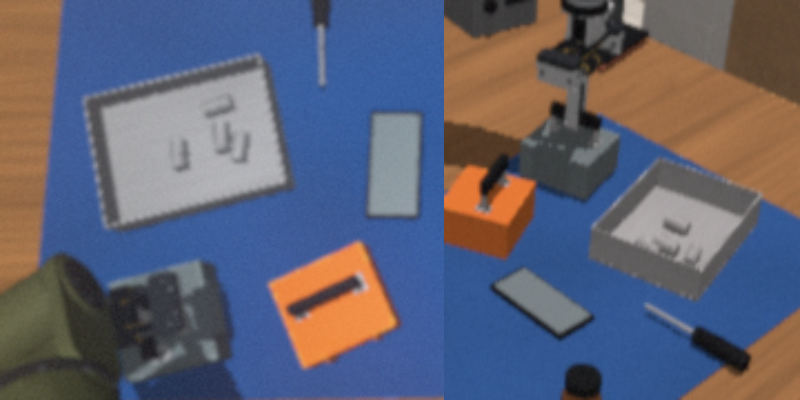

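All four weights are in the tray at crop (218,105), (222,135), (240,147) and (180,153). The bin hangs 7 mm above clear mat, so I lower it gently.

Call:
move_arm(dp=[[0, 0, -2], [0, 0, -2], [0, 0, -1], [0, 0, -1], [0, 0, -0.5], [0, 0, -0.5], [0, 0, 0], [0, 0, 0]], rotation=[[0, 0, 0], [0, 0, 0], [0, 0, 0], [0, 0, 0], [0, 0, 0], [0, 0, 0], [0, 0, 0], [0, 0, 0]], hand=[0, 0, 0, 0, 0, 0, 0, 0])

```text
clock: 20.55
eef_pos: [379.9, 292.2, 73.4]
eef_rot: [-3.141, -0.0, 0.245]
wrist_force: [-1.0, -0.1, -3.3]
finger_gap: 13.4
finger_force: 60.0
```

```bash
python3 - <<'E'
from h import *
F=[]
for i in range(6):
    c=camera("scene");s=manip.read_state();F.append(s["wrist_force"])
print(s["eef_pos"],np.mean(F,0))
E
```

```text
[379.94568652 292.22599192  73.39371144] [-0.11776646  0.07425447 -3.19372456]
```

Call:
move_arm(dp=[[0, 0, -0.4], [0, 0, -0.4], [0, 0, 0], [0, 0, 0]], rotation=[[0, 0, 0], [0, 0, 0], [0, 0, 0], [0, 0, 0]], hand=[0, 0, 0, 0])

```text
clock: 21.35
eef_pos: [379.9, 292.3, 73.3]
eef_rot: [-3.14, -0.0, 0.245]
wrist_force: [-5.0, -2.7, 9.5]
finger_gap: 13.2
finger_force: 60.0
```

```bash
python3 - <<'E'
from h import *
F=[]
for i in range(6):
    c=camera("scene");s=manip.read_state();F.append(s["wrist_force"])
print(s["eef_pos"],np.mean(F,0))
E
```

```text
[379.94248719 292.25642109  73.31856958] [-4.854326   -3.07247045  9.62266651]
```

In contact with the mat (+9.6 N). I ease off slightly, open and rise.

Call:
move_arm(dp=[[0, 0, 0.4], [0, 0, 0], [0, 0, 0], [0, 0, 0], [0, 0, 0], [0, 0, 0], [0, 0, 0], [0, 0, 0], [0, 0, 0], [0, 0, 0]], rotation=[[0, 0, 0], [0, 0, 0], [0, 0, 0], [0, 0, 0], [0, 0, 0], [0, 0, 0], [0, 0, 0], [0, 0, 0], [0, 0, 0], [0, 0, 0]], hand=[0, 0, 0.5, 0.5, 0.5, 0.5, 0.5, 0.5, 0.5, 0.5])

```text
clock: 22.9
eef_pos: [379.9, 292.2, 72.9]
eef_rot: [-3.141, 0.0, 0.245]
wrist_force: [-0.3, -0.5, -0.5]
finger_gap: 46.8
finger_force: 0.0
```

Call:
move_arm(dp=[[0, 0, 10], [0, 0, 30], [0, 0, 40], [0, 0, 40], [0, 0, 40], [0, 0, 30], [0, 0, 0], [0, 0, 0]], rotation=[[0, 0, 0], [0, 0, 0], [0, 0, 0], [0, 0, 0], [0, 0, 0], [0, 0, 0], [0, 0, 0], [0, 0, 0]], hand=[0.5, 0.5, 0.5, 0.5, 0.5, 0.5, 0.5, 0.5])

```text
clock: 23.9
eef_pos: [379.6, 292.0, 262.4]
eef_rot: [-3.141, 0.001, 0.245]
wrist_force: [-0.4, -0.3, -0.5]
finger_gap: 46.8
finger_force: 0.0
```

```bash
python3 - <<'E'
from h import *
c=camera("scene");t=camera("top");s=manip.read_state();print(s["clock"],s["eef_pos"],s["finger_gap"],s["wrist_force"])
a=cv2.resize(t["image"][120:320,80:320],(480,400));b=cv2.resize(c["image"][70:230,320:480],(320,400))
cv2.imwrite("pics/end.png",np.hstack([a,b])[:,:,::-1])
E
```

```text
24.0 [379.57491693 291.99022262 261.98611351] 47.23147821191488 [-0.05132541  0.02070447  1.16059161]
```

View pics/end.png

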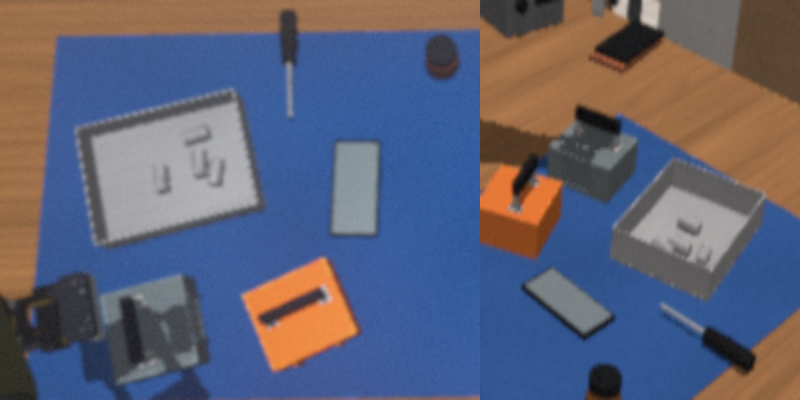

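The bin stands upright on the mat at crop (155,325). The tray holds four weights (196,135 / 200,162 / 217,170 / 162,178), the other things haven't moved, and the gripper is clear.

```bash
python3 -c "
from cell import manip
print(manip.sign_off())"
```

```text
the job is handed in; nothing more can be done
None
```

The job is handed in: all four weights are in the tray, the bin weighed empty at 3.84 N (a 0.40 kg bin is 3.92 N) and stands upright on the mat beside the tray, and nothing else was moved, at about 24 s of the 72 s allowed.

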